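Turn the griddle plate home and bolt it

ROBOT

A 6-joint arm with a two-finger parallel gripper is mounted at the origin on the work surface. World frame = base frame: x ahead of the robot, y to its left, z up, the work surface at z = 0. Lengths are in mm, angles in degrees, forces in N, time in s.
With the tool pointing down it reaches from about 350 to 875 mm from the base axis. Payload 4.2 kg.
Tool frame: the origin (TCP) lies at the very end of the fingers, on their centre line; the grasp point (between the pads) lies 19 mm behind it; z points along the fingers, y is the direction in which the jaws open and shut (so a half turn about z gives the same grasp; the last joint's range is limited). The gripper opens to 85 mm and grips with 20 to 120 N. Pads are 22 mm wide; open, the fingers measure 114 mm over their backs; the gripper's body (76 mm by 85 mm) begins 54 mm behind the grasp point. The pads swing forward as they close: fully open they stand 13 mm farther back than shut.
Start: joints at [79.274, 22.042, 0.453, 0, -68.411, -14.817], TCP at [269.454, 563.909, 231.312] pointing down, gripper open.
Joint ranges: [-179.83, 179.83], [-69.29, 118.12], [-61.27, 80.66], [-181.25, 117.63], [-171.15, -9.14], [-177.46, 177.46]. Speed limits (degrees/s): [159.86, 159.86, 180, 180, 180, 180].

INTERFACE

Orientations are given as [roll, pitch, yaw] about the fixed x, y, z axes, in that order (R = Rz(yaw) Ry(pitch) Rx(roll)).
In Python, from plant import manip gives the robot as it stands.
- The arm moves only by the shell command python3 -m handwheel 'ROWS' [OPENING]. ROWS is JSON, a list of rows, each an object with "travel": the shift along the world's x, y, z in m, a list of three; "rot": the turn, a rotation vector about the world's x, y, z in rad, a list of three. A call has 1 to 8 rows; each row shifts and turns the pose as measured when the row begins; what a row does not reach is not made up. A row lasts 1/12 s, in which the tool goes at most 41.7 mm and 7.16 degrees, less where a joint would pass 70% of its speed; a pose out of reach is approached as far as the arm can. A call is refused whole if a number of a shift passes 0.0417 or a number of a turn 0.125, either way. A call with a gripper value outside its range is refused whole. OPENING is the finger opening in m, from 0 to 0.0854, set as the call begins (- or left out, the last holds). The fingers move at their own pace and stop on an object; the grip force is fixed at half the most. Time passes only in rows, so rows that do not move let the fingers close. It gives the time, the measured TCP pose, the force and the opening at its end, in the units of the state.
- manip.read_state(): the state, without advancing time (a new reading comes with each control period).
- manip.camera(name): name is "side" or "top" or "wrist"; returns a dict with "frame" (480x640x3 uint8, red, green, blue), "fx", "fy", "cx", "cy" (pixels), "R" (3x3) and "t" (3): a world point X has camera coordinates R X + t. Camera axes: x right, y down, z forward; pixel columns grow to the right and rows downward; lengths in mm; the calibration is good to about 2 mm. A picture is of the moment at which its call begins. There is no depth.
- manip.sign_off(): hands the job in, once; it reports no verdict.
Trained networks look in a picture, given as the dict that the camera call returned (one of the last four; its "shot" number tells which), for a name from the list of things; names that differ only in an ending like _2 or _b are one class to them, and where a whole thing is asked for, a point or a joint stands for the part that bears it (a point fixed in the world has none). Each returns a list of dicts, best first, with "score" (0 to 1); they miss things now and then, are a little off and sometimes report something else, mostly with a low value. They report only what shows in the picture. A call takes as long as a camera call.
- manip.look_for(picture, thing): "box" ([left, top, right, bottom] in pixels, round what is visible of it).
- manip.outline_of(picture, thing): "mask" (480x640 bool, what is visible of it) and "box" ([left, top, right, bottom] in pixels, round what is visible of it).
- manip.tip_of(picture, thing): "position" ([column, row] in pixels: a listed point, or the origin of a listed thing).
The state is a dict: "time": time; "qpos": joint angles; "joint_vel": joint speeds; "tau": joint torques, N m; "eef_pos": TCP position; "ee_rot": TCP orientation; "contact_force": force on the tool from outside, world axes, zero at the start; "ft_torque": the same for the moment, N m; "opening": finger opening in mm.
Only numpy, scipy, OpenCV 4.12 (cv2) and the standard library are available. Lean on these libraries where they do the work, as an engineer would, in place of code of your own. Each camera call takes 0.05 s, during which the arm holds its last target.

TASK

Ready the party griddle: with a fingertip on its wooden knob, turn the round plate until its flat edge faces the copper bar and push it forward so the flat lies flush against the bar, keeping the plate down on its bed. Then slide the red-handled bolt fully shut in front of the plate. Do not knock the wire rack above it or disturb the other things on the table.

Things in the scene. Friction and masses are not known exactly. Their poses are not given: they have to be found in the camera images.
- griddle: the party griddle's black base, fixed on the table: 250 mm (its x, front to back) x 290 mm (its y), 50 mm high to its metal bed. Origin at table height under the centre of the bed's pocket; x points from the operator towards the copper bar, z up
- bar_face (a point): middle of the copper alignment bar's near face, 8 mm above the bed, at x = 81 mm in the griddle's frame; the bar runs 200 mm along y, its top 16 mm above the bed; axes as the griddle's
- pocket (a point): centre of the pocket on the bed (50 mm above the griddle's origin, same axes): side rails with inner faces at y = -81.5 and 81.5 mm, near stop with inner face at x = -81 mm, both 10 mm high. The plate can only turn in it, until its flat faces the bar: then it can also slide 17 mm forward (+x)
- plate_center (a point): centre of the round dark cast plate, half-way up it, 7 mm above the bed: 160 mm across, about 0.7 kg, top face 12 mm above the bed, loose and slippery in the pocket; the pits are flat marks only. Its x axis points to its straight edge (flat), z up. It starts turned 0.4 to 1.05 rad clockwise (from above) of where it belongs
- plate_flat (a point): middle of the plate's flat edge (96 mm long, 64 mm from the centre), half-way up the plate; axes as plate_center
- plate_knob (a point): the plate's wooden knob: an upright peg 16 mm across, 34 mm tall above the plate's top face, fixed 55 mm from the plate's centre, opposite the flat; this point is half-way up it, 29 mm above the bed. Led along its arc the plate turns easily
- bolt (a joint): slide of the steel lock bolt: 0 = fully out, 0.060 m = fully shut. It slides along the griddle's +y in front of the plate's near rim, 2 to 12 mm above the bed, with about 1 N of friction and no spring, and passes only when the plate is (nearly) home against the bar. Starts at 0 to 0.006 m
- bolt_grip (a point): the bolt's red upright handle, 15 mm across, top 44 mm above the bed; this point is on its axis 27 mm above the bed, at x = -72.5, y = -102 mm in the griddle's frame when the bolt is at 0
- rack: wire warming rack over the griddle (same origin and axes): 6 mm rods along y at x = -35, 14, 58 and 112 mm, 210 mm above the table, y = -134 to 134 mm, side wires at those ends, posts at x = 112 mm only; open in front. The knob works under the front rod, so a tool must lean back to the operator (25 to 45 degrees) to reach it
- oil_cup: white oil cup, 64 mm across, 70 mm tall; a loose bystander, origin at the centre of its underside
- sauce_bottle: amber sauce bottle with a red cap, 56 mm across, 160 mm tall; a loose bystander, origin at the centre of its underside
- green_bowl: green plastic bowl, 140 mm across, 60 mm tall; a loose bystander, origin at the centre of its underside
- foam_tray: white tray, 120 x 180 x 30 mm; a loose bystander, origin at the centre of its underside
- funnel: black batter funnel standing mouth down, 144 mm across, 110 mm tall; a loose bystander, origin at the centre of its underside
- turner: turner (spatula) with a wooden handle, lying on the table; a loose bystander, origin at the centre of its underside (handle end to -x)
- mug: blue mug, 80 mm across, 90 mm tall; a loose bystander, origin at the centre of its underside
- plate: the same plate, its origin at the centre of its underside (on the bed), axes as plate_center

How it is judged (in metres and radians):
On the way, in this order (a step that is already met when the one before it is completed fails the run):
1. the plate lies on its bed with its flat flush against the copper bar (x of plate_flat in the frame of griddle above 0.078 m and angle between the x axis of plate_center and the x axis of griddle, either way round below 0.05 rad and z of plate_center in the frame of griddle below 0.061 m), for 0.2 s.
2. the bolt is slid shut in front of the plate (value of joint bolt above 0.052 m), for 0.2 s.
At the end, for the whole second after the job is handed in: the plate lies at rest on its bed, the middle of its flat within 3 mm of the copper bar and parallel to it within 0.05 rad, and the bolt is at least 52 of its 60 mm shut (all of step 1 and value of joint bolt above 0.052 m and linear speed of plate below 0.01 m/s); the robot touches nothing.
It fails at once if the plate is lifted more than 8 mm off its bed (z of plate_center in the frame of griddle above 0.065 m).
It fails at once if the rack is struck harder than 8 N (contact force between any of the arm, the fingers and rack above 8 N).
It fails at once if another thing on the table is moved more than 30 mm (distance of any of oil_cup, sauce_bottle, green_bowl, foam_tray, funnel, turner, mug from where it was at the start of the episode above 0.03 m).
It also fails if it takes over 54 s, if anything falls off the work surface, if the arm or the gripper's body presses on something with over 40 N, if the wrist force passes 120 N, or if a joint passes its speed limit or range.

## Working session

There is one attempt and no reset: what is moved stays moved. The work goes in short steps, Python scripts to look and compute and a shell command to move; the robot and the scene stay as the last step left them, time stands still between calls to the robot, and variables do not carry over. Pictures are saved under pics/ and viewed, and the job is handed in when it is done.

```bash
ls; mkdir -p pics; python3 - <<'E'
from plant import manip
import cv2
s=manip.read_state();print(s)
for n in("top","side","wrist"):
    p=manip.camera(n);cv2.imwrite(f"pics/{n}0.png",p["frame"][:,:,::-1]);print(n,p["fx"],p["cx"],p["cy"],p["R"],p["t"])
    for th in ["griddle","bar_face","pocket","plate_center","plate_flat","plate_knob","bolt_grip","rack"]:
        r=manip.tip_of(p,th);print(th,[(x["position"],x["score"]) for x in r[:2]])
E
```

```text
pics
{'time': 0.0, 'qpos': array([ 7.92756754e+01,  2.20897030e+01,  3.78301480e-01, -2.92766849e-02,
       -6.84128043e+01, -1.48171808e+01]), 'joint_vel': array([ 0.02327657,  0.04239721, -0.18416976,  0.07390792,  0.06618439,
        0.04949632]), 'tau': array([-2.56442881e-04, -3.92290592e+01,  1.88396984e+01,  4.18603823e+00,
       -4.68166181e-03, -4.35892176e-06]), 'eef_pos': array([269.19687718, 563.38350303, 230.2219157 ]), 'ee_rot': array([ 1.79872966e+02, -5.46920202e-03, -2.55523002e+01]), 'contact_force': array([ 0.17821178,  0.03738454, -0.16117986]), 'ft_torque': array([-0.05340974, -0.02221044, -0.00785885]), 'opening': 85.46213241021361}
top 581.8756163480563 314.12958130752685 234.2352584067783 [[ 0.02230342 -0.99967609  0.0122585 ]
 [-0.99062731 -0.02375098 -0.13451181]
 [ 0.13475939 -0.00914353 -0.99083616]] [ -26.00319223  574.93759039 1678.44066299]
griddle []
bar_face [([310.9, 198.3], 0.57)]
pocket []
plate_center [([315.8, 229.9], 0.79), ([300.1, 243.1], 0.41)]
plate_flat [([328.1, 212.8], 0.71), ([426.9, 196.9], 0.28)]
plate_knob [([300.8, 243.8], 0.96)]
b
[... 221 characters left out ...]
[-376.21296123  323.92709824 1368.13667145]
griddle [([352.7, 254.2], 0.74), ([353.4, 241.3], 0.72)]
bar_face [([365.4, 223.4], 0.79), ([283.2, 282.7], 0.73)]
pocket []
plate_center [([351.0, 240.2], 0.95)]
plate_flat [([369.7, 234.3], 0.76), ([446.4, 361.6], 0.3)]
plate_knob [([334.7, 237.8], 0.59)]
bolt_grip [([203.1, 216.4], 0.65)]
rack []
wrist 395.55880994767546 327.07361329520074 239.96955588718254 [[-4.31285520e-01 -9.02215490e-01  1.01371825e-04]
 [-8.68043443e-01  4.14980903e-01  2.72564545e-01]
 [-2.45954021e-01  1.17465146e-01 -9.62137495e-01]] [624.16906392 -34.81622919 378.11564058]
griddle []
bar_face []
pocket []
plate_center []
plate_flat []
plate_knob []
bolt_grip []
rack []
```

View pics/top0.png

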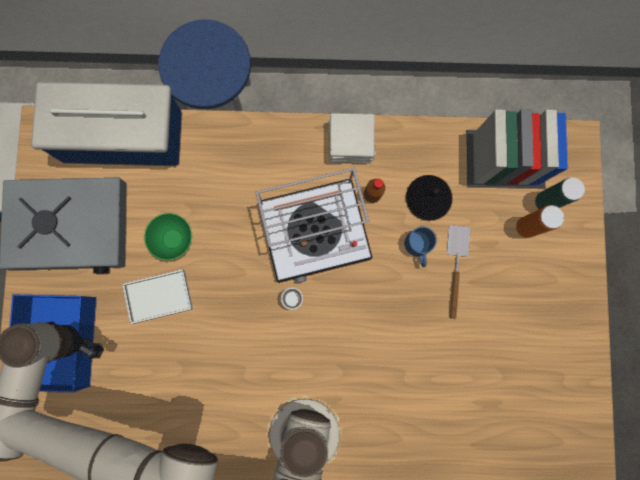

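View pics/side0.png

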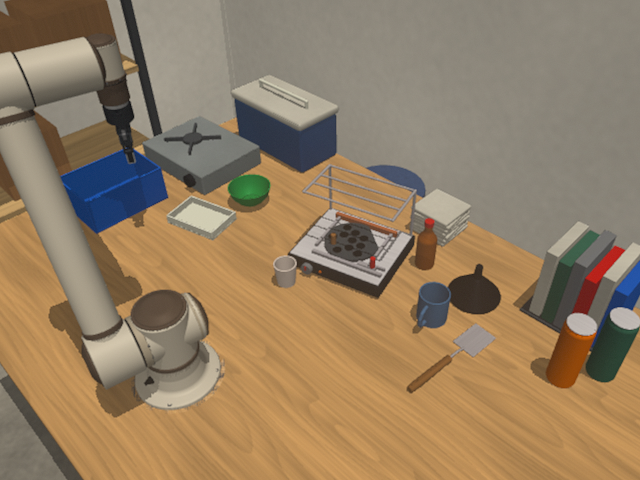

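View pics/wrist0.png

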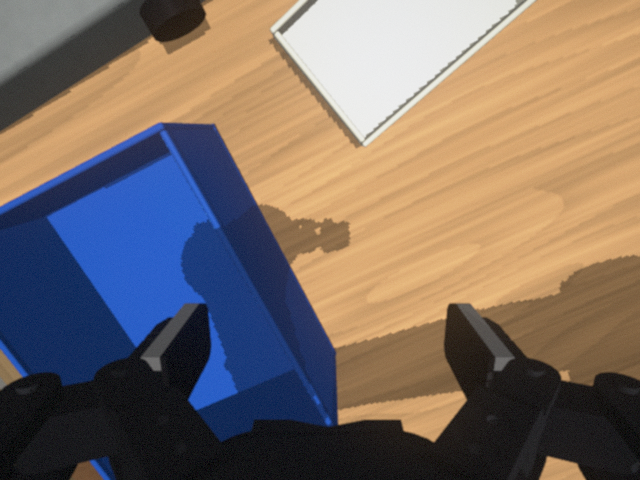

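```bash
python3 - <<'E'
import cv2,numpy as np
a=cv2.imread("pics/top0.png")[160:300,235:395];b=cv2.imread("pics/side0.png")[150:310,270:430]
cv2.imwrite("pics/tz.png",cv2.resize(a,None,fx=5,fy=4.2857*5/4.2857*0.8571 if 0 else 5,interpolation=2)[:600*2][:700])
cv2.imwrite("pics/sz.png",cv2.resize(b,(800,800),interpolation=2)[100:700])
E
python3 - <<'E'
import cv2
a=cv2.imread("pics/top0.png")[165:285,245:385];cv2.imwrite("pics/tz.png",cv2.resize(a,(700,600),interpolation=2))
E
```

```text
(no output)
```

View pics/tz.png

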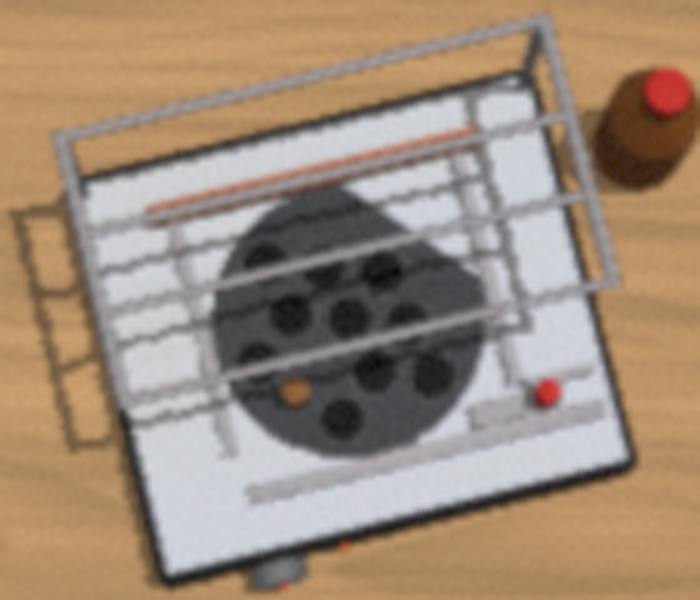

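View pics/sz.png

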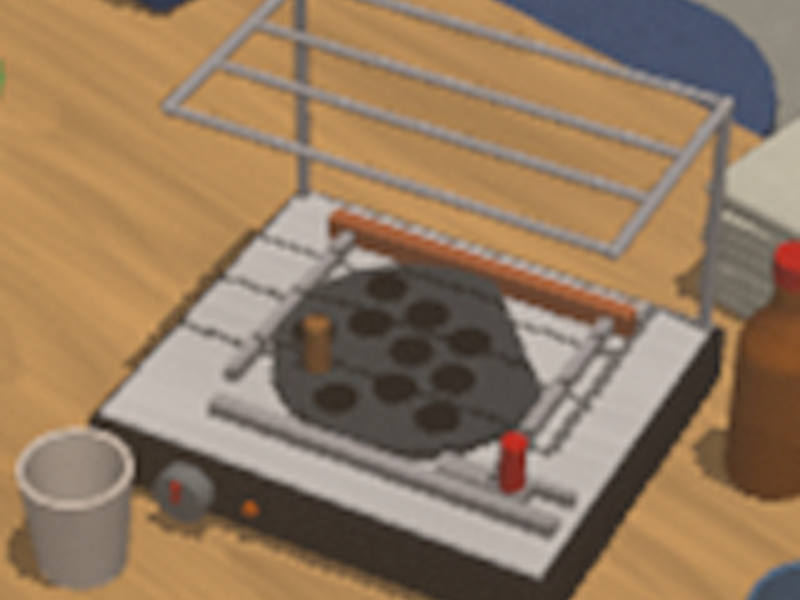

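```bash
cat > fit.py <<'E'
import numpy as np,cv2
from plant import manip
from scipy.optimize import least_squares
def proj(p,X):
    c=p["R"]@np.asarray(X,float)+np.asarray(p["t"]).ravel();return np.array([p["fx"]*c[0]/c[2]+p["cx"],p["fy"]*c[1]/c[2]+p["cy"]])
def G2W(g,X):
    c,s=np.cos(g[2]),np.sin(g[2]);return np.array([g[0]+c*X[0]-s*X[1],g[1]+s*X[0]+c*X[1],X[2]])
E
python3 - <<'E'
from fit import *
P={n:manip.camera(n) for n in("top","side")}
T=lambda u,v:(245+u/5,165+v/5)
S=lambda u,v:(270+u/5,150+(v+100)/5)
# rack x=-35 rod, etc
obs=[("top",(-35,134,210),T(123,403)),("top",(-35,-134,210),T(615,285)),("top",(112,134,210),T(60,135)),("top",(112,-134,210),T(545,18)),
("side",(-35,134,210),S(170,105)),("side",(-35,-134,210),S(617,250)),("side",(112,-134,210),S(728,103)),
("top",(81,100,66),T(148,214)),("top",(81,-100,66),T(478,138)),("side",(81,100,66),S(333,217)),("side",(81,-100,66),S(631,318)),
("top","B",T(548,388)),("side","B",S(514,440)),("top","K",T(296,390)),("side","K",S(317,322))]
def pt(x,v):
    if x=="B": return (-72.5,-102+v[3],94)
    if x=="K": return (55*np.cos(np.pi+v[4]),55*np.sin(np.pi+v[4]),96)
    return x
def res(v):
    return np.concatenate([proj(P[n],G2W(v,pt(x,v)))-np.array(o) + (v[5:7] if n=="top" else v[7:9]) for n,x,o in obs]+[v[5:]*.5])
r=least_squares(res,[600,0,.2,3,-.7,0,0,0,0],loss="soft_l1")
print(r.x.round(3));print(res(r.x).round(2)[:30].reshape(-1,2))
for n in P:
    p=P[n];im=p["frame"][:,:,::-1].copy()
    for x in [(-72.5,-102,94),(81,100,66),(81,-100,66),(-35,134,210),(-35,-134,210),(112,134,210)]:
        pass
g=r.x[:3];print("knob",G2W(g,pt("K",r.x)),"bolt",G2W(g,pt("B",r.x)), "yawdeg",np.degrees(g[2]))
# reproject with base corner check
for x in [(0,145,50),(0,-145,50)]: print(T(0,0),proj(P["top"],G2W(g,x)))
for n in P:
  for th in["plate_knob","plate_center","bar_face","plate_flat","bolt_grip"]:
    X={"plate_knob":(55*np.cos(np.pi+r.x[4]),55*np.sin(np.pi+r.x[4]),79),"plate_center":(0,0,57),"bar_face":(81,0,58),"plate_flat":(64*np.cos(r.x[4]),64*np.sin(r.x[4]),57),"bolt_grip":(-72.5,-102+r.x[3],77)}[th]
    print(n,th,proj(P[n],G2W(g,X)).round(1),[q["position"] for q in manip.tip_of(P[n],th)])
for th in["oil_cup","sauce_bottle"]:
  for n in P: print(th,n,[q["position"] for q in manip.tip_of(P[n],th)])
E
```

```text
[ 5.89878e+02 -1.56680e+01  2.65000e-01  3.02100e+00 -8.10000e-01
 -6.39000e-01 -3.90000e-02  6.19000e-01 -4.06000e-01]
[[-0.05 -0.79]
 [-0.55 -1.04]
 [-0.11 -0.14]
 [-0.28  0.1 ]
 [ 0.    0.19]
 [-0.41  0.29]
 [ 0.    0.12]
 [ 0.22  1.66]
 [ 0.57  0.87]
 [-0.64 -0.13]
 [ 0.27 -0.01]
 [ 0.06  0.25]
 [ 0.03 -0.09]
 [ 0.31 -0.39]
 [ 0.54 -0.28]]
knob [542.85238049  12.85520486  96.        ] bolt [ 545.81891295 -130.17491328   94.        ] yawdeg 15.176519392731514
(245.0, 165.0) [267.18832051 240.56463501]
(245.0, 165.0) [363.04751979 217.25466308]
top plate_knob [305.2 243.4] [[305.8, 241.9], [458.3, 271.1]]
top plate_center [315.3 228.5] [[313.9, 229.6], [309.8, 198.9]]
top bar_face [308.7 202. ] [[309.7, 199.3], [417.6, 243.9]]
top plate_flat [327.  210.4] [[326.8, 211.0], [305.0, 243.4]]
top bolt_grip [354.8 243.6] [[415.5, 245.6], [350.6, 240.2]]
side plate_knob [333.4 239.1] [[331.8, 236.2]]
side plate_center [352.1 241.7] [[351.6, 243.6]]
side bar_face [364.9 225.7] [[365.1, 225.0], [370.8, 235.3]]
side plate_flat [373.4 237.9] [[371.5, 236.8]]
side bolt_grip [372. 263.] [[373.4, 260.1]]
oil_cup top [[289.7, 295.1]]
oil_cup side [[283.2, 284.4]]
sauce_bottle top [[350.8, 241.2], [369.6, 193.2]]
sauce_bottle side [[424.8, 264.3], [204.0, 215.2]]
```

```bash
cat >> fit.py <<'E'
from scipy.spatial.transform import Rotation as Ro
g=np.array([589.9,-15.7,.265])
def rt(): 
    s=manip.read_state();return s["eef_pos"],Ro.from_euler("xyz",s["ee_rot"],degrees=True),s
def W2G(X):
    d=np.array(X,float)-[g[0],g[1],0];c,s=np.cos(g[2]),np.sin(g[2]);return np.array([c*d[0]+s*d[1],-s*d[0]+c*d[1],d[2]])
def target(tilt,flip):
    z=G2W([0,0,g[2]],(np.sin(np.radians(tilt)),0,-np.cos(np.radians(tilt))))
    y=G2W([0,0,g[2]],(0,-1,0))*(-1 if flip else 1)
    return Ro.from_matrix(np.column_stack([np.cross(y,z),y,z]))
def go(Xg,tilt,flip):
    p,R,s=rt();T=target(tilt,flip);d=(G2W(g,Xg)-p)/1000;rv=(T*R.inv()).as_rotvec()
    print("tcp_g",W2G(p).round(1),"travel",d.round(4),"rot",rv.round(3),"F",s["contact_force"].round(1),"t",round(s["time"],2),"open",round(s["opening"],1),"q",s["qpos"].round(0))
E
python3 - <<'E'
from fit import *
p,R,s=rt();w=manip.camera("wrist");C=-np.array(w["R"]).T@np.ravel(w["t"])
print("cam in tool",R.inv().apply(C-p), "optical axis",R.inv().apply(np.array(w["R"])[2]))
go((-38,75,140),0,False);go((-38,75,140),0,True)
def tri(P,uv,z):
    A=np.array(P["R"]);d=A.T@np.array([(uv[0]-P["cx"])/P["fx"],(uv[1]-P["cy"])/P["fy"],1]);C=-A.T@np.ravel(P["t"]);return C+d*(z-C[2])/d[2]
P=manip.camera("top")
print("cup",W2G(tri(P,(290,295.1),0)),W2G(tri(P,(291,299),70)),"bottle",W2G(tri(P,(369.6,193.2),0)))
E
```

```text
cam in tool [  69.69396192    0.79151555 -141.90264153] optical axis [-2.72550339e-01  8.21135197e-05  9.62141521e-01]
tcp_g [-157.5  643.3  231.3] travel [ 0.2641 -0.5172 -0.0913] rot [ 0.    -0.     0.711] F [-0.2 -0.7 -0.4] t 2.2 open 85.2 q [ 79.  22.   0.  -0. -68. -15.]
tcp_g [-157.5  643.3  231.3] travel [ 0.2641 -0.5172 -0.0913] rot [-0.    -0.    -2.431] F [-0.2 -0.7 -0.4] t 2.2 open 85.2 q [ 79.  22.   0.  -0. -68. -15.]
cup [-168.46154288  118.61064737    0.        ] [-182.48296759  116.98970324   70.        ] bottle [  74.07567916 -189.82688901    0.        ]
```

```bash
python3 - <<'E'
from fit import *
go((-180,75,190),35,True);go((-180,75,190),0,True)
E
```

```text
tcp_g [-157.4  643.3  231.3] travel [ 0.1271 -0.5544 -0.0413] rot [ 0.783 -0.071 -2.336] F [ 0.8 -1.4 -0.3] t 2.25 open 85.6 q [ 79.  22.   0.   0. -68. -15.]
tcp_g [-157.4  643.3  231.3] travel [ 0.1271 -0.5544 -0.0413] rot [ 0.     0.    -2.431] F [ 0.8 -1.4 -0.3] t 2.25 open 85.6 q [ 79.  22.   0.   0. -68. -15.]
```

```bash
python3 -m handwheel '[{"travel":[0.006,-0.028,-0.001],"rot":[0,0,-0.12]},{"travel":[0.006,-0.028,-0.001],"rot":[0,0,-0.12]},{"travel":[0.006,-0.028,-0.001],"rot":[0,0,-0.12]},{"travel":[0.006,-0.028,-0.001],"rot":[0,0,-0.12]},{"travel":[0.006,-0.028,-0.001],"rot":[0,0,-0.12]},{"travel":[0.006,-0.028,-0.001],"rot":[0,0,-0.12]},{"travel":[0.006,-0.028,-0.001],"rot":[0,0,-0.12]},{"travel":[0.006,-0.028,-0.001],"rot":[0,0,-0.12]}]' 0
python3 -m handwheel '[{"travel":[0.006,-0.028,-0.001],"rot":[0,0,-0.12]},{"travel":[0.006,-0.028,-0.001],"rot":[0,0,-0.12]},{"travel":[0.006,-0.028,-0.001],"rot":[0,0,-0.12]},{"travel":[0.006,-0.028,-0.001],"rot":[0,0,-0.12]},{"travel":[0.006,-0.028,-0.001],"rot":[0,0,-0.12]},{"travel":[0.006,-0.028,-0.001],"rot":[0,0,-0.12]},{"travel":[0.006,-0.028,-0.001],"rot":[0,0,-0.12]},{"travel":[0.006,-0.028,-0.001],"rot":[0,0,-0.12]}]' 0
python3 - <<'E'
from fit import *
go((-180,75,190),35,True);go((-180,75,190),0,True)
E
```

```text
time: 2.92
eef_pos: [317.3, 335.9, 221.5]
ee_rot: [-179.9, 0.0, -82.5]
contact_force: [1.1, -0.1, -0.1]
opening: 0.1
time: 3.58
eef_pos: [365.5, 100.7, 215.6]
ee_rot: [-179.8, 0.4, -139.8]
contact_force: [1.3, 0.8, -0.5]
opening: 0.0
tcp_g [-186.1  171.1  215.6] travel [ 0.031  -0.0911 -0.0256] rot [ 0.286 -0.537 -0.422] F [ 1.3  0.8 -0.5] t 3.58 open 0.0 q [ 41.  -2. -33.   0. -59. -90.]
tcp_g [-186.1  171.1  215.6] travel [ 0.031  -0.0911 -0.0256] rot [ 0.     0.008 -0.436] F [ 1.3  0.8 -0.5] t 3.58 open 0.0 q [ 41.  -2. -33.   0. -59. -90.]
```

```bash
python3 -m handwheel '[{"travel":[0.02,-0.014,-0.005],"rot":[0.05,-0.09,-0.07]},{"travel":[0.02,-0.014,-0.005],"rot":[0.05,-0.09,-0.07]},{"travel":[0.02,-0.014,-0.005],"rot":[0.05,-0.09,-0.07]},{"travel":[0.02,-0.014,-0.005],"rot":[0.05,-0.09,-0.07]},{"travel":[0.015,-0.014,-0.005],"rot":[0.05,-0.09,-0.07]},{"travel":[0,-0.014,-0.005],"rot":[0.04,-0.09,-0.07]}]' 0
python3 - <<'E'
from fit import *
go((-90,75,150),35,True)
P=manip.camera("wrist");cv2.imwrite("pics/w1.png",P["frame"][:,:,::-1])
E
```

```text
time: 4.08
eef_pos: [469.6, 5.8, 201.4]
ee_rot: [179.0, 34.6, -164.7]
contact_force: [9.6, 9.1, 6.1]
opening: -0.0
tcp_g [-110.5   52.3  201.4] travel [ 0.0138  0.0273 -0.0514] rot [-0.012 -0.011 -0.012] F [9.6 9.1 6.1] t 4.08 open -0.0 q [  21.   -5.  -52.   16.   -9. -111.]
```

View pics/w1.png

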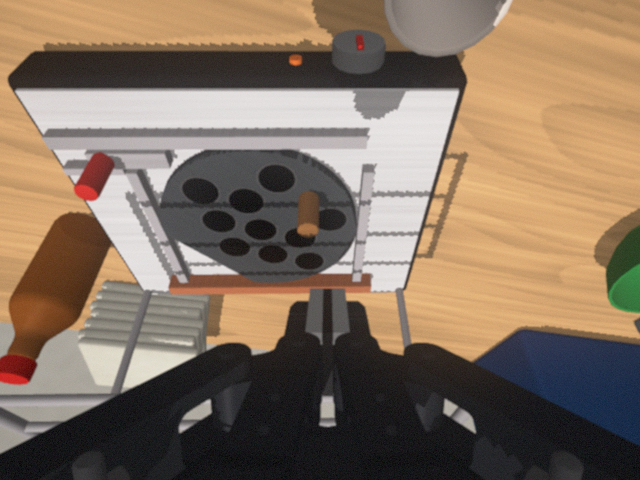

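```bash
cat >> fit.py <<'E'
b0=np.array([-.5,-.45,.74])
def target2(b):
    b=np.array(b)/np.linalg.norm(b);z=-b;x=np.cross([0,1,0],z);x/=np.linalg.norm(x);y=np.cross(z,x)
    return Ro.from_euler("z",g[2])*Ro.from_matrix(np.column_stack([x,y,z]))
def go2(Xg,b=b0):
    p,R,s=rt();T=target2(b);d=(G2W(g,Xg)-p)/1000;rv=(T*R.inv()).as_rotvec()
    print("tcp_g",W2G(p).round(1),"travel",d.round(4),"rot",rv.round(3),"F",s["contact_force"].round(1),"M",s["ft_torque"].round(1),"t",round(s["time"],2),"q",s["qpos"].round(1))
E
python3 - <<'E'
from fit import *
go2((-90,75,150))
for q in manip.read_state()["qpos"]: pass
E
```

```text
tcp_g [-118.9   48.5  197. ] travel [ 0.0209  0.0332 -0.047 ] rot [0.363 0.093 0.258] F [-6.1 -2.6 -3. ] M [-0.7  2.  -0.1] t 4.13 q [  21.2   -5.4  -52.5   16.1   -9.6 -111.2]
```

```bash
python3 -m handwheel '[{"travel":[0.003,0.006,0],"rot":[0.07,0.02,0.05]},{"travel":[0.003,0.006,0],"rot":[0.07,0.02,0.05]},{"travel":[0.003,0.006,0],"rot":[0.07,0.02,0.05]},{"travel":[0.003,0.006,0],"rot":[0.07,0.02,0.05]},{"travel":[0.003,0.006,0],"rot":[0.07,0.02,0.05]}]' 0
python3 - <<'E'
from fit import *
go2((-80,75,140))
E
```

```text
time: 4.55
eef_pos: [467.6, -10.2, 193.8]
ee_rot: [169.4, 31.9, -165.2]
contact_force: [-1.3, -0.7, -0.6]
opening: -0.1
tcp_g [-116.6   37.3  193.8] travel [ 0.0254  0.046  -0.0538] rot [0.238 0.024 0.16 ] F [-1.3 -0.7 -0.6] M [-0.8  1.1 -0.1] t 4.55 q [  6.6  -0.4 -31.3 -28.9 -32.1 -57.7]
```

```bash
python3 -m handwheel '[{"travel":[0.003,0.01,-0.002],"rot":[0.06,0.006,0.04]},{"travel":[0.003,0.01,-0.002],"rot":[0.06,0.006,0.04]},{"travel":[0.003,0.01,-0.005],"rot":[0.06,0.006,0.04]},{"travel":[0.003,0.01,-0.005],"rot":[0.06,0.006,0.04]}]' 0
python3 - <<'E'
from fit import *
go2((-80,75,130))
E
```

```text
time: 4.88
eef_pos: [484.9, 31.7, 187.0]
ee_rot: [152.4, 35.3, -164.8]
contact_force: [-0.2, 0.6, -0.3]
opening: 0.0
tcp_g [-88.9  73.3 187. ] travel [ 0.0082  0.004  -0.057 ] rot [-0.017  0.018 -0.008] F [-0.2  0.6 -0.3] M [-1.2  0.8  0.1] t 4.88 q [ -6.5   8.3 -21.1 -52.2 -51.6 -28.7]
```

```bash
python3 -m handwheel '[{"travel":[0.009,0.003,-0.025],"rot":[0,0,0]},{"travel":[0.009,0.003,-0.025],"rot":[0,0,0]},{"travel":[0.009,0.003,-0.025],"rot":[0,0,0]},{"travel":[0,0,0],"rot":[0,0,0]}]' 0
python3 - <<'E'
from fit import *
go2((-40,75,83))
P=manip.camera("wrist");cv2.imwrite("pics/w2.png",P["frame"][:,:,::-1])
P=manip.camera("side");cv2.imwrite("pics/s2.png",cv2.resize(P["frame"][100:340,200:520,::-1],(800,600)))
E
```

```text
time: 5.22
eef_pos: [517.3, 37.9, 110.3]
ee_rot: [152.5, 35.7, -165.1]
contact_force: [-0.2, 1.1, 0.0]
opening: 0.1
tcp_g [-56.   70.8 110.3] travel [ 0.0143  0.0083 -0.0273] rot [-0.019  0.025 -0.003] F [-0.2  1.1  0. ] M [-1.2  0.8  0. ] t 5.22 q [ -7.4  18.2 -20.8 -59.4 -46.5 -17.3]
```

View pics/w2.png

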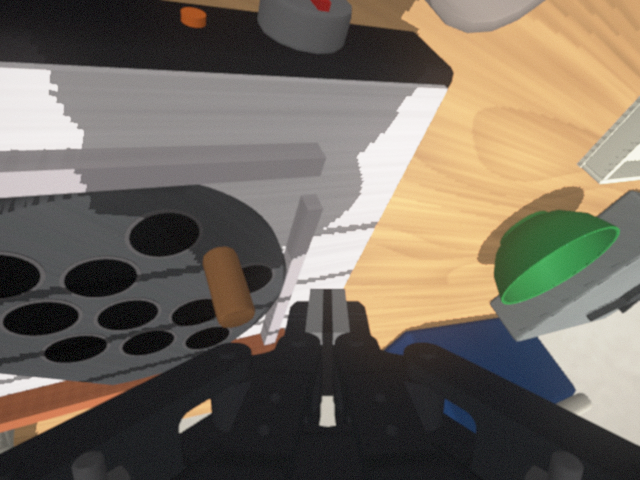

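View pics/s2.png

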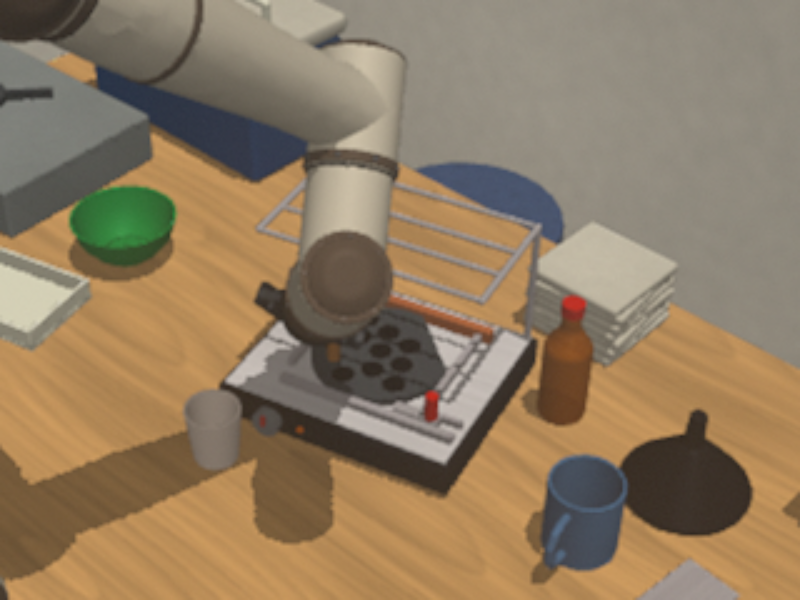

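```bash
python3 - <<'E'
from fit import *
P=manip.camera("wrist");p,R,s=rt()
print("tip",proj(P,p))
for X in [(-38,40,96),(-38,40,62),(-83,83,60)]: print(X,proj(P,G2W(g,X)))
E
```

```text
tip [330.91367197 314.11166746]
(-38, 40, 96) [237.63118396 309.66584402]
(-38, 40, 62) [219.19852558 246.91692434]
(-83, 83, 60) [326.11325714 165.07475566]
```

```bash
python3 -m handwheel '[{"travel":[0.009,0.004,-0.016],"rot":[-0.01,0.012,0]},{"travel":[0.009,0.004,-0.016],"rot":[-0.01,0.012,0]},{"travel":[0,0,0],"rot":[0,0,0]}]' 0
python3 - <<'E'
from fit import *
go2((-38,75,80))
E
```

```text
time: 5.62
eef_pos: [538.0, 45.3, 90.2]
ee_rot: [154.1, 35.1, -164.0]
contact_force: [-0.4, -0.1, -0.4]
opening: 0.2
tcp_g [-34.1  72.5  90.2] travel [-0.0044  0.0014 -0.0102] rot [ 0.006  0.021 -0.007] F [-0.4 -0.1 -0.4] M [-1.1  0.8  0. ] t 5.62 q [ -5.5  21.1 -19.3 -59.5 -43.8 -17.3]
```

```bash
python3 -m handwheel '[{"travel":[0.001,-0.004,-0.006],"rot":[0,0.01,0]},{"travel":[0.001,-0.004,-0.005],"rot":[0,0.01,0]},{"travel":[-0.002,-0.005,0],"rot":[0,0,0]},{"travel":[-0.002,-0.005,0],"rot":[0,0,0]},{"travel":[0,0,0],"rot":[0,0,0]}]' 0
python3 - <<'E'
from fit import *
go2((-42,50,80))
E
```

```text
time: 6.03
eef_pos: [534.1, 28.8, 86.0]
ee_rot: [153.5, 34.4, -163.8]
contact_force: [-0.6, 0.0, -0.5]
opening: 0.1
tcp_g [-42.2  57.5  86. ] travel [ 0.0022 -0.0072 -0.006 ] rot [ 0.002  0.007 -0.015] F [-0.6  0.  -0.5] M [-1.1  0.8  0.1] t 6.03 q [ -7.6  21.9 -18.9 -58.6 -45.8 -16.4]
```

```bash
python3 -m handwheel '[{"travel":[0,-0.005,-0.002],"rot":[0,0,0]},{"travel":[0,-0.005,-0.002],"rot":[0,0,0]},{"travel":[-0.001,-0.005,0],"rot":[0,0,0]},{"travel":[-0.001,-0.005,0],"rot":[0,0,0]},{"travel":[0,0,0],"rot":[0,0,0]}]' 0
python3 - <<'E'
from fit import *
go2((-50,32,80))
P=manip.camera("wrist");cv2.imwrite("pics/w3.png",P["frame"][:,:,::-1])
E
```

```text
time: 6.45
eef_pos: [530.0, 10.0, 86.3]
ee_rot: [152.9, 34.7, -163.9]
contact_force: [-0.7, 0.3, 1.2]
opening: -0.2
tcp_g [-51.1  40.5  86.3] travel [ 0.0033 -0.0079 -0.0063] rot [-0.007  0.01  -0.02 ] F [-0.7  0.3  1.2] M [-1.1  0.9  0.1] t 6.45 q [-10.3  22.3 -18.5 -58.4 -48.  -14.4]
```

View pics/w3.png

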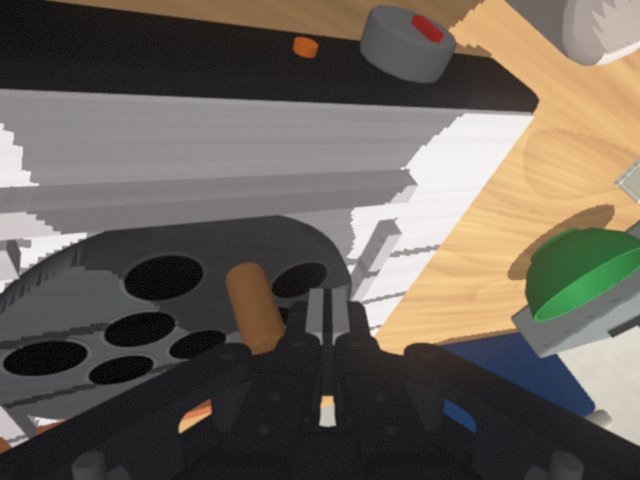

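```bash
cat >> fit.py <<'E'
def knob(P,uv,z=62):
    A=np.array(P["R"]);d=A.T@np.array([(uv[0]-P["cx"])/P["fx"],(uv[1]-P["cy"])/P["fy"],1]);C=-A.T@np.ravel(P["t"]);return W2G(C+d*(z-C[2])/d[2])
E
python3 - <<'E'
from fit import *
P=manip.camera("wrist")
k=knob(P,(247,266));print(k)
for a in(133,140,150): print(a,proj(P,G2W(g,(55*np.cos(np.radians(a)),55*np.sin(np.radians(a)),62))),proj(P,G2W(g,(55*np.cos(np.radians(a)),55*np.sin(np.radians(a)),96))))
E
```

```text
[-55.33762012  12.96704553  62.        ]
133 [300.79067676 281.38436652] [329.1349396 349.0055241]
140 [292.99416486 277.03715131] [321.39472735 346.51432224]
150 [278.46099111 272.22802239] [306.44555596 344.58794668]
```

```bash
python3 -m handwheel '[{"travel":[0,-0.005,-0.001],"rot":[0,0,0]},{"travel":[0,-0.005,-0.001],"rot":[0,0,0]},{"travel":[0,0,0],"rot":[0,0,0]}]' 0
python3 - <<'E'
from fit import *
go2((-54,27,80))
P=manip.camera("wrist");cv2.imwrite("pics/w4.png",P["frame"][:,:,::-1])
for a in(160,165,170,175,180): print(a,proj(P,G2W(g,(55*np.cos(np.radians(a)),55*np.sin(np.radians(a)),62))),proj(P,G2W(g,(55*np.cos(np.radians(a)),55*np.sin(np.radians(a)),96))))
P=manip.camera("top");cv2.imwrite("pics/t4.png",cv2.resize(P["frame"][165:285,245:385,::-1],(700,600),interpolation=2))
E
```

```text
time: 6.8
eef_pos: [530.7, 0.4, 85.1]
ee_rot: [152.8, 34.8, -163.9]
contact_force: [-0.4, 1.1, 0.4]
opening: -0.1
tcp_g [-52.9  31.1  85.1] travel [ 0.     -0.0042 -0.0051] rot [-0.01   0.011 -0.021] F [-0.4  1.1  0.4] M [-1.1  0.8  0.1] t 6.8 q [-11.5  22.8 -18.1 -58.2 -48.9 -13.5]
160 [281.88567267 271.34320789] [310.7590008  344.51786699]
165 [272.04710442 270.90341211] [300.259771   345.60386404]
170 [261.40375029 271.09251553] [288.77268367 347.3410092 ]
175 [250.04534148 271.94255594] [276.38844954 349.7467713 ]
180 [238.08373085 273.47584591] [263.22609463 352.82644923]
```

View pics/w4.png

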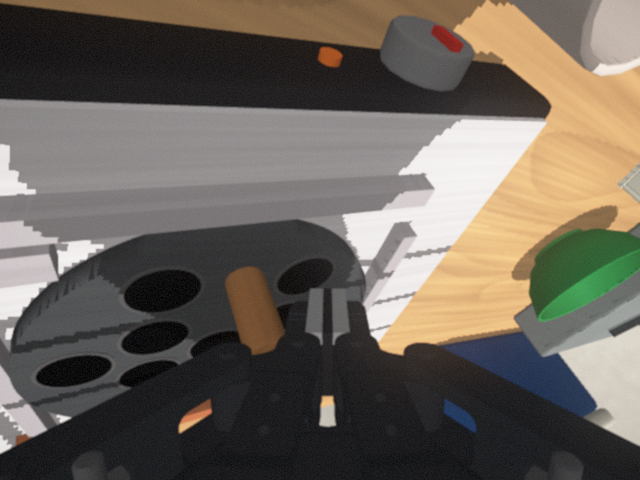

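View pics/t4.png

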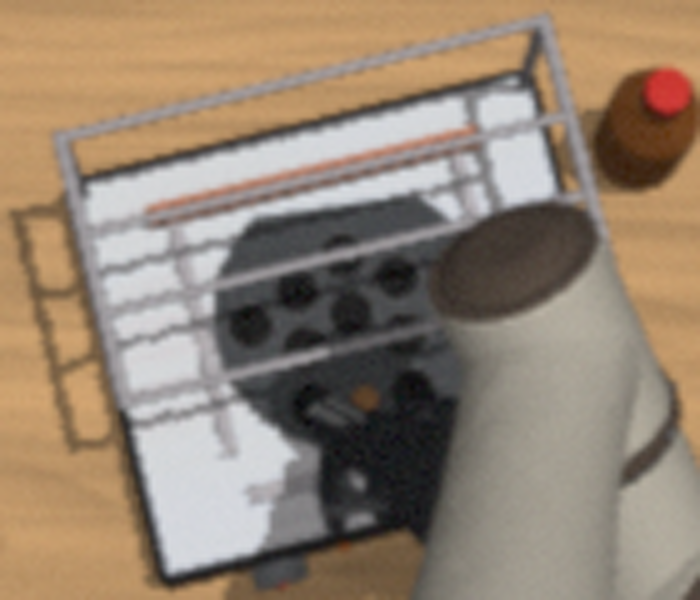

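```bash
python3 -m handwheel '[{"travel":[0.001,-0.004,-0.001],"rot":[0,0,0]},{"travel":[0,0,0],"rot":[0,0,0]}]' 0
python3 - <<'E'
from fit import *
go2((-54,27,80))
P=manip.camera("top");cv2.imwrite("pics/t5.png",cv2.resize(P["frame"][165:285,245:385,::-1],(700,600),interpolation=2))
for a in(165,170,175,180): print(a,(proj(P,G2W(g,(55*np.cos(np.radians(a)),55*np.sin(np.radians(a)),96)))-[245,165])*5)
f=lambda a,s:(proj(P,G2W(g,(80*np.cos(np.radians(a+s*36.87)),80*np.sin(np.radians(a+s*36.87)),62)))-[245,165])*5
for a in(-10,-5,0): print(a,f(a,1),f(a,-1))
E
```

```text
time: 7.07
eef_pos: [531.8, -3.6, 83.8]
ee_rot: [152.8, 34.8, -163.9]
contact_force: [-0.2, -0.5, -0.3]
opening: 0.2
tcp_g [-52.9  26.9  83.8] travel [-0.001  -0.0002 -0.0038] rot [-0.009  0.011 -0.021] F [-0.2 -0.5 -0.3] M [-1.2  0.7 -0. ] t 7.07 q [-12.   23.1 -17.8 -58.1 -49.1 -13.3]
165 [350.87535419 403.31600543]
170 [359.30357225 403.12244681]
175 [367.68020165 402.19978025]
180 [375.94067315 400.55529043]
-10 [262.61719047 213.83615389] [426.02143287 203.21628236]
-5 [253.90504029 221.86384742] [415.74803489 197.25568794]
0 [245.92806985 230.61488982] [404.99555143 192.19847322]
```

View pics/t5.png

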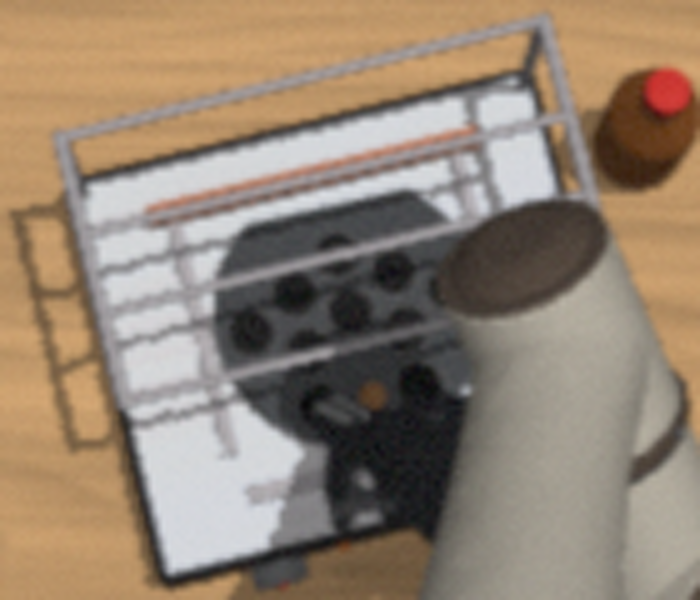

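```bash
python3 -m handwheel '[{"travel":[0.0005,-0.0018,-0.0005],"rot":[0,0,0]},{"travel":[0,0,0],"rot":[0,0,0]},{"travel":[-0.002,0.009,0],"rot":[0,0,0]},{"travel":[-0.018,-0.005,0],"rot":[0,0,0]},{"travel":[-0.019,-0.005,0],"rot":[0,0,0]},{"travel":[0,0,0],"rot":[0,0,0]}]' 0
python3 - <<'E'
from fit import *
go2((-90,0,80))
P=manip.camera("top");cv2.imwrite("pics/t6.png",cv2.resize(P["frame"][165:285,245:385,::-1],(700,600),interpolation=2))
P=manip.camera("wrist");cv2.imwrite("pics/w6.png",P["frame"][:,:,::-1])
for a in(170,175,180,185): print(a,[proj(P,G2W(g,(55*np.cos(np.radians(a)),55*np.sin(np.radians(a)),z))).round() for z in (62,96)])
E
```

```text
time: 7.62
eef_pos: [493.0, -5.9, 81.9]
ee_rot: [153.0, 34.8, -163.9]
contact_force: [0.1, 0.1, -0.1]
opening: -0.2
tcp_g [-90.9  34.8  81.9] travel [ 0.01   -0.0334 -0.0019] rot [-0.006  0.011 -0.019] F [ 0.1  0.1 -0.1] M [-1.1  0.8  0. ] t 7.62 q [-13.6  20.9 -22.2 -59.1 -48.8 -10. ]
170 [array([244., 325.]), array([265., 396.])]
175 [array([234., 326.]), array([254., 399.])]
180 [array([223., 328.]), array([242., 402.])]
185 [array([212., 331.]), array([230., 406.])]
```

View pics/t6.png

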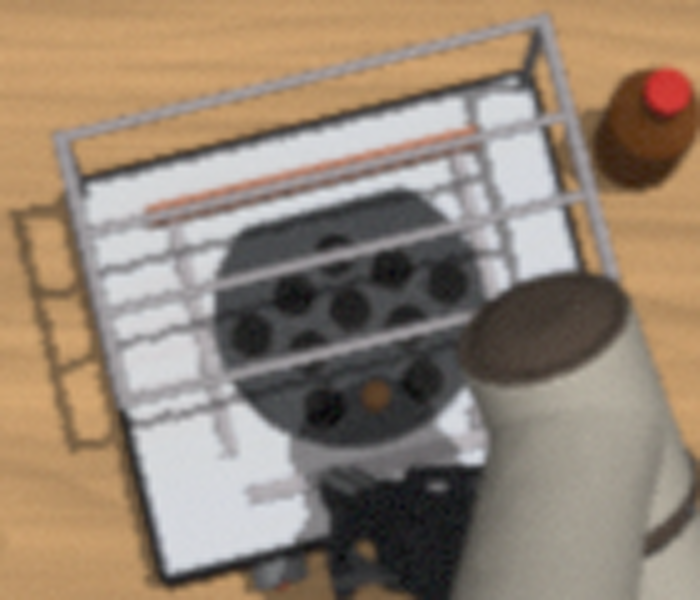

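View pics/w6.png

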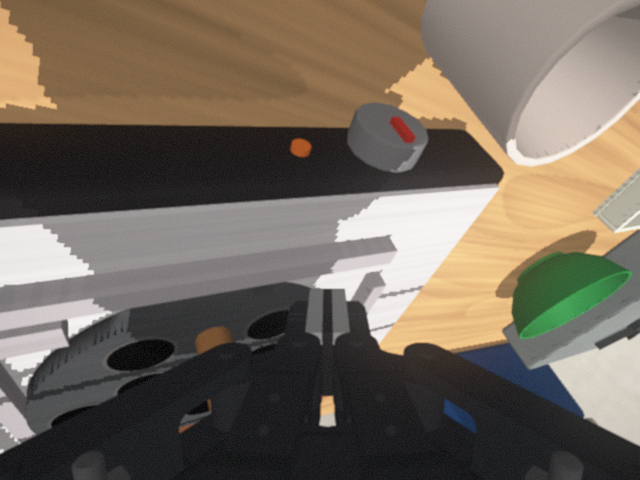

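```bash
python3 -m handwheel '[{"travel":[0.003,-0.012,0],"rot":[0,0,-0.005]},{"travel":[0.003,-0.012,0],"rot":[0,0,-0.005]},{"travel":[0.003,-0.01,0],"rot":[0,0,-0.005]},{"travel":[0,0,0],"rot":[0,0,0]}]' 0
python3 - <<'E'
from fit import *
go2((-76,0,80))
P=manip.camera("wrist");cv2.imwrite("pics/w7.png",P["frame"][:,:,::-1])
P=manip.camera("top");cv2.imwrite("pics/t7.png",cv2.resize(P["frame"][165:285,245:385,::-1],(700,600),interpolation=2))
E
```

```text
time: 8.05
eef_pos: [508.4, -42.8, 83.0]
ee_rot: [153.4, 35.1, -164.5]
contact_force: [-0.4, -0.5, 0.2]
opening: 0.1
tcp_g [-85.8  -4.8  83. ] travel [ 0.0081  0.0072 -0.003 ] rot [-0.003  0.017 -0.004] F [-0.4 -0.5  0.2] M [-1.1  0.7  0. ] t 8.05 q [-17.1  22.6 -19.2 -57.4 -50.9  -9.8]
```

View pics/w7.png

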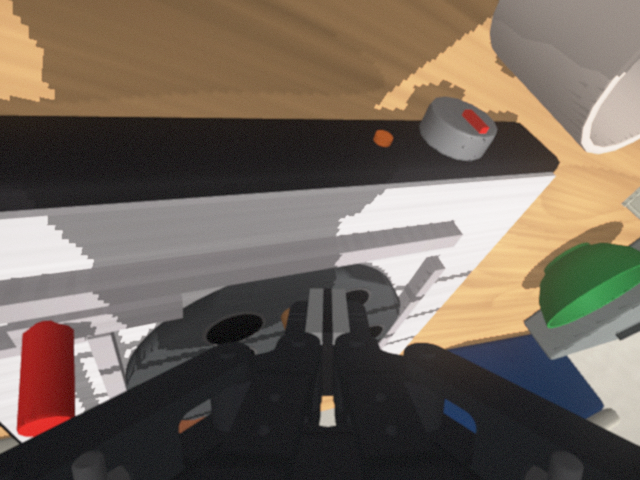

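View pics/t7.png

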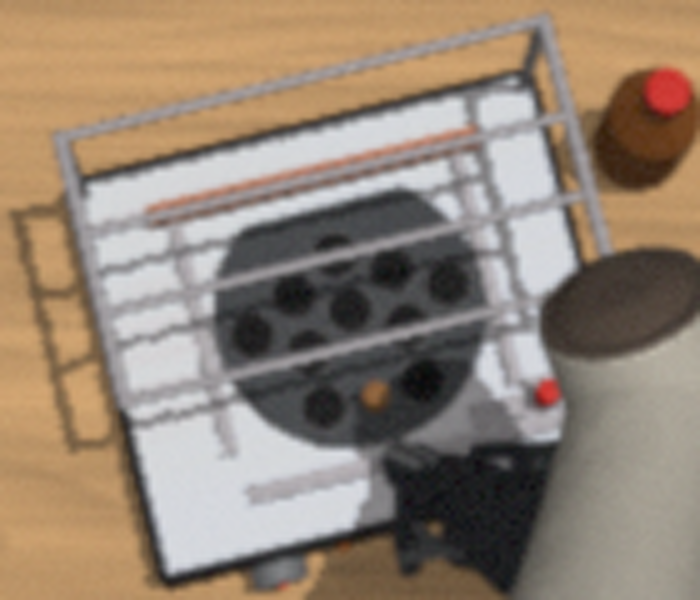

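```bash
python3 -m handwheel '[{"travel":[0.004,0.003,-0.001],"rot":[0,0,0]},{"travel":[0.004,0.003,-0.001],"rot":[0,0,0]},{"travel":[0,0,0],"rot":[0,0,0]}]' 0
python3 - <<'E'
from fit import *
go2((-60,-1,80))
P=manip.camera("top");cv2.imwrite("pics/t8.png",cv2.resize(P["frame"][215:275,285:355,::-1],(700,600),interpolation=2))
print((proj(P,rt()[0])-[285,215])*10,(proj(P,G2W(g,(-55,0,96)))-[285,215])*10)
E
```

```text
time: 8.4
eef_pos: [516.1, -34.6, 80.5]
ee_rot: [153.1, 35.0, -164.7]
contact_force: [-0.2, 0.3, 0.2]
opening: 0.2
tcp_g [-76.2   1.1  80.5] travel [ 0.0162  0.0023 -0.0005] rot [-0.006  0.016 -0.003] F [-0.2  0.3  0.2] M [-1.1  0.7  0. ] t 8.4 q [-16.   23.1 -18.8 -57.9 -50.3 -10.4]
[365.15778787 380.59447229] [351.88134631 301.11058087]
```

View pics/t8.png

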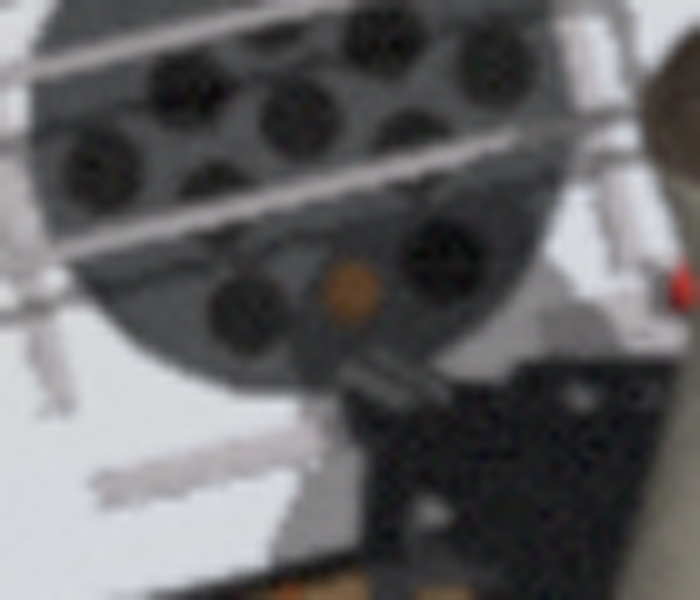

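```bash
python3 -m handwheel '[{"travel":[0.005,0.001,0],"rot":[0,0,0]},{"travel":[0.005,0.001,0],"rot":[0,0,0]},{"travel":[0.005,0.001,0],"rot":[0,0,0]},{"travel":[0,0,0],"rot":[0,0,0]}]' 0
python3 - <<'E'
from fit import *
go2((-50,0,80))
P=manip.camera("top");cv2.imwrite("pics/t9.png",cv2.resize(P["frame"][165:285,245:385,::-1],(700,600),interpolation=2))
E
```

```text
time: 8.78
eef_pos: [531.3, -30.3, 80.4]
ee_rot: [153.1, 34.9, -164.6]
contact_force: [-0.3, 0.2, 0.0]
opening: 0.3
tcp_g [-60.4   1.3  80.4] travel [ 0.0104  0.0015 -0.0004] rot [-0.006  0.014 -0.006] F [-0.3  0.2  0. ] M [-1.2  0.7  0. ] t 8.78 q [-14.9  23.9 -17.2 -57.6 -50.2 -11.8]
```

View pics/t9.png

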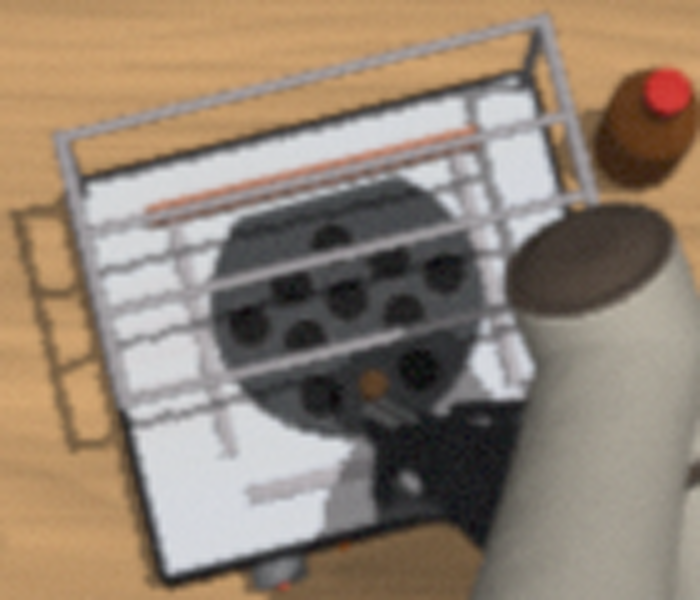

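```bash
python3 -m handwheel '[{"travel":[0.004,0.001,0],"rot":[0,0,0]},{"travel":[0.004,0.001,0],"rot":[0,0,0]},{"travel":[0.003,0.0005,0],"rot":[0,0,0]},{"travel":[0.001,0,0],"rot":[0,0,0]}]' 0
python3 - <<'E'
from fit import *
go2((-48,0,80))
P=manip.camera("top");cv2.imwrite("pics/t10.png",cv2.resize(P["frame"][165:285,245:385,::-1],(700,600),interpolation=2))
E
```

```text
time: 9.17
eef_pos: [537.6, -26.9, 78.9]
ee_rot: [152.7, 34.4, -164.4]
contact_force: [-3.7, -1.8, 2.4]
opening: 0.1
tcp_g [-53.4   2.9  78.9] travel [ 0.0059 -0.0013  0.0011] rot [-0.009  0.004 -0.013] F [-3.7 -1.8  2.4] M [-1.2  1.3  0.4] t 9.17 q [-14.2  24.5 -16.3 -57.  -50.5 -12.9]
```

View pics/t10.png

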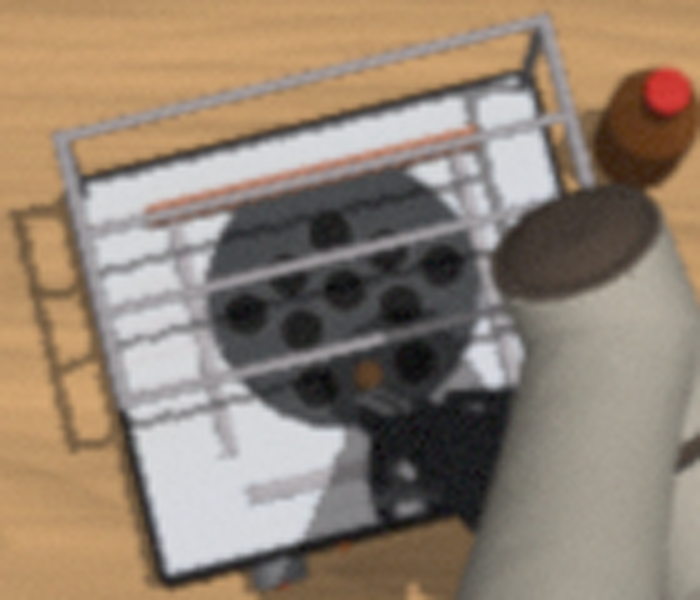

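```bash
python3 -m handwheel '[{"travel":[0.004,0,0],"rot":[0,0,0]},{"travel":[0.004,0,0],"rot":[0,0,0]},{"travel":[0.004,0,0],"rot":[0,0,0]}]' 0
python3 - <<'E'
from fit import *
go2((-48,0,80))
P=manip.camera("top");cv2.imwrite("pics/t11.png",cv2.resize(P["frame"][165:285,245:385,::-1],(700,600),interpolation=2))
P=manip.camera("side");cv2.imwrite("pics/s11.png",cv2.resize(P["frame"][180:300,280:440,::-1],(800,600),interpolation=2))
E
```

```text
time: 9.47
eef_pos: [538.0, -26.7, 77.1]
ee_rot: [152.1, 33.4, -163.9]
contact_force: [-11.7, -4.9, 8.0]
opening: -0.2
tcp_g [-52.9   3.   77.1] travel [ 0.0056 -0.0016  0.0029] rot [-0.013 -0.015 -0.027] F [-11.7  -4.9   8. ] M [-1.   2.4  1.5] t 9.47 q [-13.9  25.1 -15.6 -56.  -51.5 -13.9]
```

View pics/t11.png

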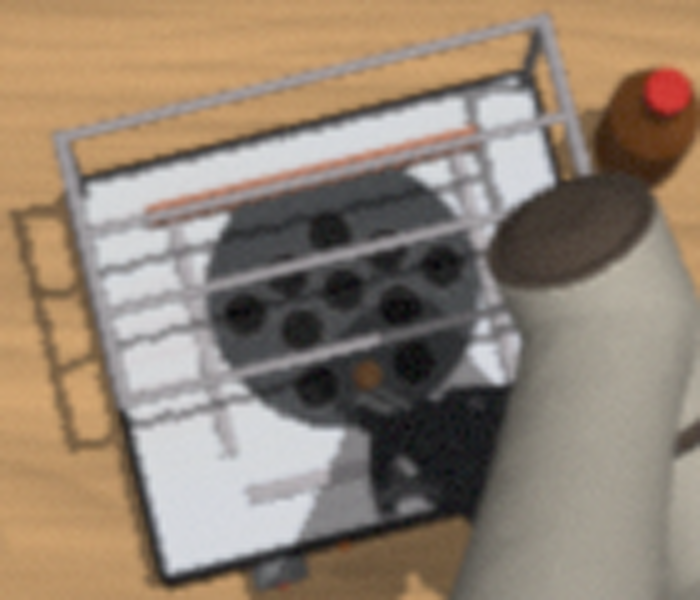

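View pics/s11.png

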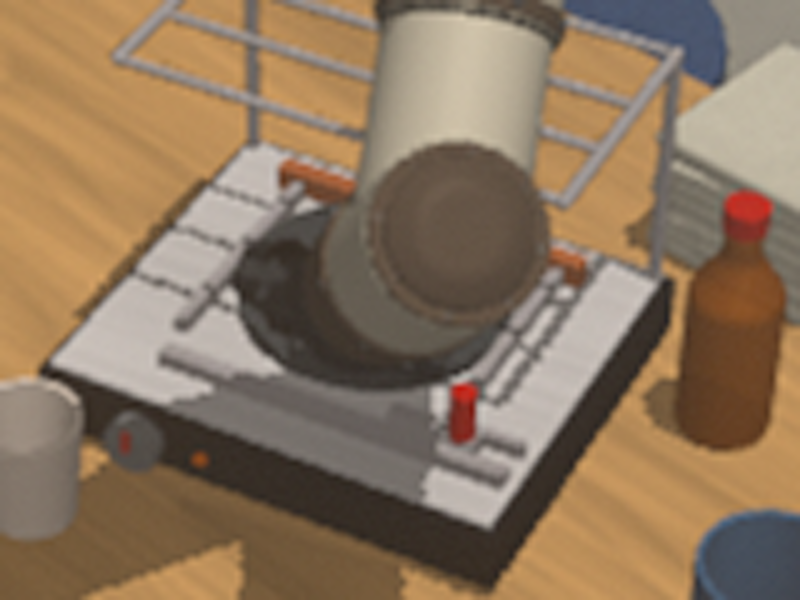

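```bash
python3 - <<'E'
from fit import *
P=manip.camera("top")
f=lambda X:((proj(P,G2W(g,X))-[245,165])*5).round()
for x in(0,11,14,17): print(x,"knob",f((x-55,0,96)),"nearrim",f((x-80,0,62)),"flat ends",f((x+64,48,62)),f((x+64,-48,62)), "L rim",f((x,80,62)),"R",f((x,-80,62)))
print("barnear top",f((81,100,66)),f((81,-100,66)),"rail ends",f((-60,82,60)), f((-81,90,60)))
E
```

```text
0 knob [376. 401.] nearrim [385. 449.] flat ends [246. 231.] [405. 192.] L rim [218. 349.] R [485. 284.]
11 knob [371. 382.] nearrim [380. 431.] flat ends [241. 213.] [400. 174.] L rim [214. 331.] R [480. 266.]
14 knob [370. 377.] nearrim [379. 426.] flat ends [240. 208.] [399. 169.] L rim [213. 326.] R [479. 261.]
17 knob [369. 372.] nearrim [378. 421.] flat ends [239. 203.] [398. 165.] L rim [212. 321.] R [478. 256.]
barnear top [152. 222.] [484. 142.] rail ends [239. 450.] [235. 488.]
```

```bash
python3 -m handwheel '[{"travel":[-0.006,-0.002,0.001],"rot":[0,-0.01,-0.01]},{"travel":[-0.002,-0.001,0.002],"rot":[-0.01,-0.01,-0.01]},{"travel":[0.001,-0.004,0],"rot":[0,0,0]},{"travel":[0,0,0],"rot":[0,0,0]}]' 0
python3 - <<'E'
from fit import *
go2((-60,-1,80))
P=manip.camera("top");cv2.imwrite("pics/t12.png",cv2.resize(P["frame"][185:265,275:365,::-1],(787,700),interpolation=2)[:600])
E
```

```text
time: 9.95
eef_pos: [531.3, -34.6, 80.6]
ee_rot: [153.3, 34.5, -164.6]
contact_force: [0.2, -1.1, -0.3]
opening: -0.2
tcp_g [-61.5  -2.9  80.6] travel [ 0.001   0.0022 -0.0006] rot [-0.001  0.008 -0.003] F [ 0.2 -1.1 -0.3] M [-1.1  0.7  0. ] t 9.95 q [-15.   23.9 -17.  -56.9 -50.2 -12.5]
```

View pics/t12.png

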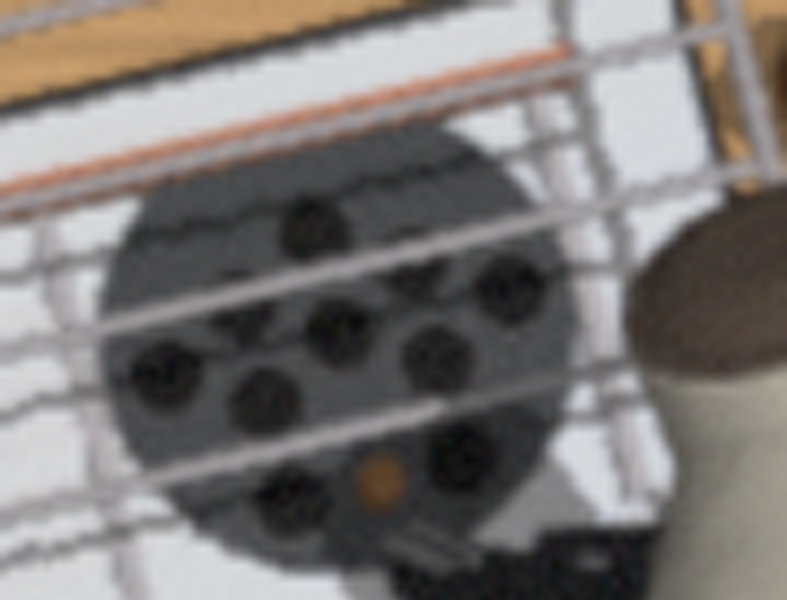

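```bash
python3 -m handwheel '[{"travel":[-0.014,-0.004,0.012],"rot":[0,0,0]},{"travel":[-0.014,-0.004,0.02],"rot":[0,0,0]},{"travel":[0.007,-0.025,0.01],"rot":[0,0,0]},{"travel":[0.007,-0.025,0],"rot":[0,0,0]},{"travel":[0.007,-0.025,0],"rot":[0,0,0]},{"travel":[0.007,-0.025,0],"rot":[0,0,0]},{"travel":[0.005,-0.018,0],"rot":[0,0,0]},{"travel":[0,0,0],"rot":[0,0,0]}]' 0
python3 - <<'E'
from fit import *
go2((-73,-130,78))
P=manip.camera("wrist");cv2.imwrite("pics/w13.png",P["frame"][:,:,::-1])
P=manip.camera("top");cv2.imwrite("pics/t13.png",cv2.resize(P["frame"][165:285,245:405,::-1],(800,600),interpolation=2))
E
```

```text
time: 10.67
eef_pos: [541.0, -164.9, 126.9]
ee_rot: [153.6, 34.9, -164.3]
contact_force: [0.9, -0.2, 0.4]
opening: 0.2
tcp_g [ -86.2 -131.2  126.9] travel [ 0.0125  0.0046 -0.0489] rot [ 0.001  0.015 -0.005] F [ 0.9 -0.2  0.4] M [-1.2  0.7 -0. ] t 10.67 q [-26.7  25.2  -6.8 -49.2 -62.9 -13.7]
```

View pics/w13.png

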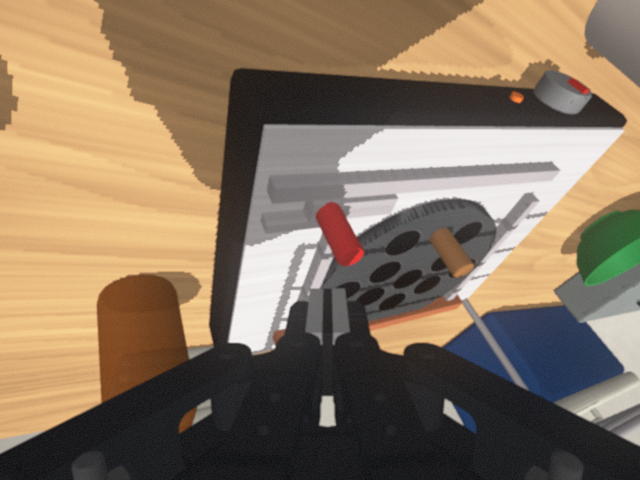

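View pics/t13.png

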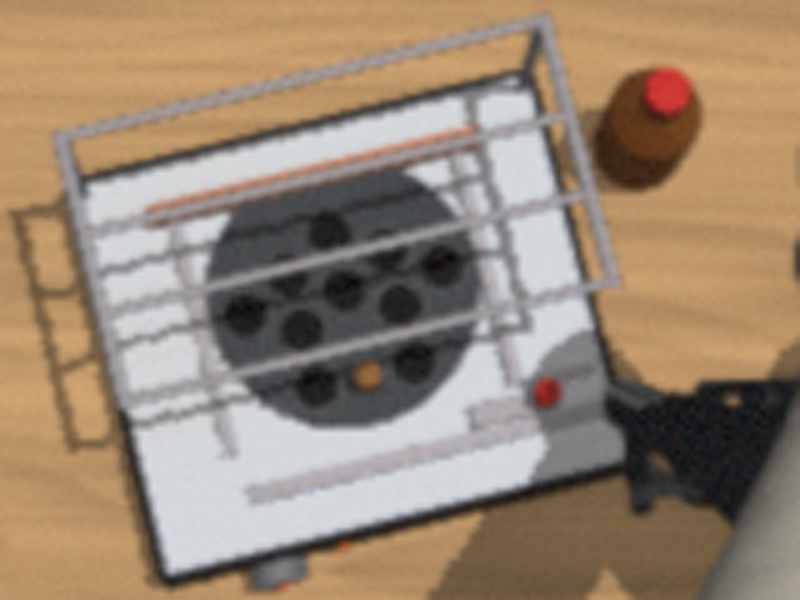

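```bash
python3 -m handwheel '[{"travel":[0.004,0.001,-0.018],"rot":[0,0.005,0]},{"travel":[0.004,0.001,-0.018],"rot":[0,0.005,0]},{"travel":[0.004,0.001,-0.015],"rot":[0,0.005,0]},{"travel":[0,0,0],"rot":[0,0,0]}]' 0
python3 - <<'E'
from fit import *
go2((-73,-100,78))
P=manip.camera("wrist");cv2.imwrite("pics/w14.png",P["frame"][:,:,::-1])
P=manip.camera("top");cv2.imwrite("pics/t14.png",cv2.resize(P["frame"][165:285,245:405,::-1],(800,600),interpolation=2))
E
```

```text
time: 11.1
eef_pos: [552.3, -154.9, 76.0]
ee_rot: [153.1, 34.2, -164.4]
contact_force: [-0.2, -0.2, -0.2]
opening: -0.2
tcp_g [ -72.8 -124.4   76. ] travel [-0.0066  0.0235  0.002 ] rot [-0.003  0.001 -0.008] F [-0.2 -0.2 -0.2] M [-1.1  0.7  0. ] t 11.1 q [-25.6  29.9  -7.4 -51.2 -59.4 -10.4]
```

View pics/w14.png

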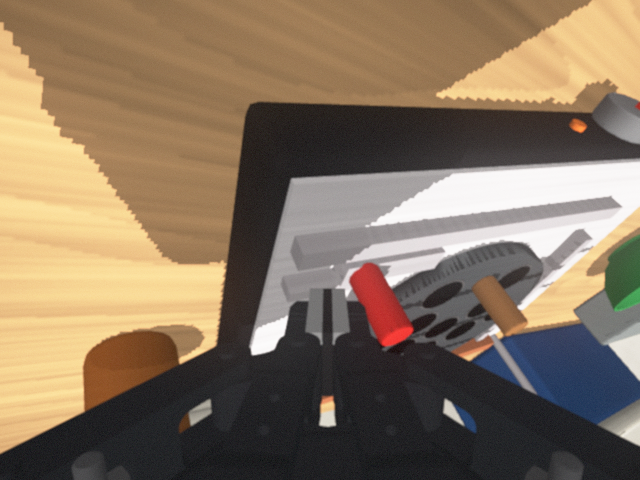

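View pics/t14.png

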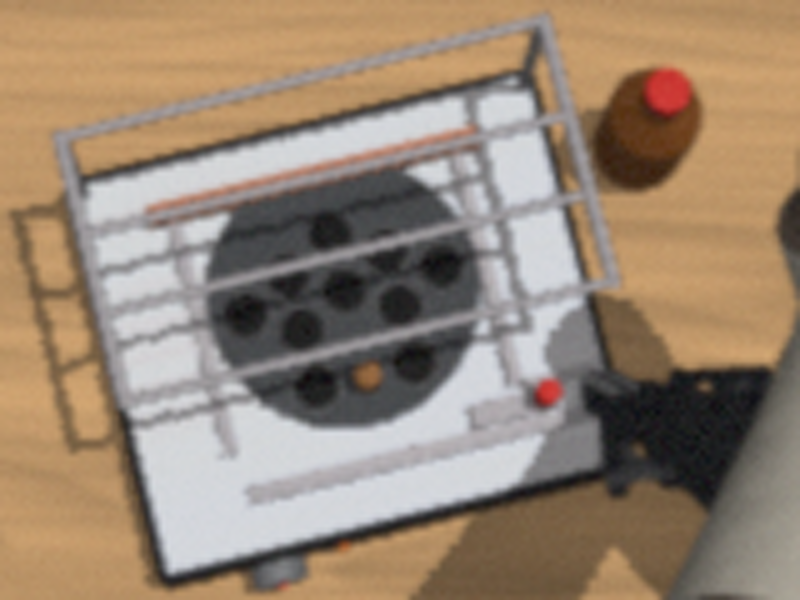

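```bash
python3 -m handwheel '[{"travel":[-0.001,0.006,0],"rot":[0,0,0]},{"travel":[-0.002,0.007,0],"rot":[0,0,0]},{"travel":[-0.002,0.008,0],"rot":[0,0,0]},{"travel":[-0.002,0.008,0],"rot":[0,0,0]},{"travel":[-0.002,0.008,0],"rot":[0,0,0]},{"travel":[-0.002,0.007,0],"rot":[0,0,0]},{"travel":[0,0,0],"rot":[0,0,0]}]' 0
python3 - <<'E'
from fit import *
go2((-73,-58,78))
P=manip.camera("top");cv2.imwrite("pics/t15.png",cv2.resize(P["frame"][165:285,245:405,::-1],(800,600),interpolation=2))
E
```

```text
time: 11.78
eef_pos: [541.5, -107.8, 83.8]
ee_rot: [153.9, 34.7, -164.0]
contact_force: [0.2, -1.2, -0.9]
opening: -0.0
tcp_g [-70.9 -76.2  83.8] travel [-0.0068  0.017  -0.0058] rot [ 0.005  0.013 -0.009] F [ 0.2 -1.2 -0.9] M [-1.3  0.8 -0. ] t 11.78 q [-21.8  26.5 -11.9 -53.2 -55.7 -10.8]
```

View pics/t15.png

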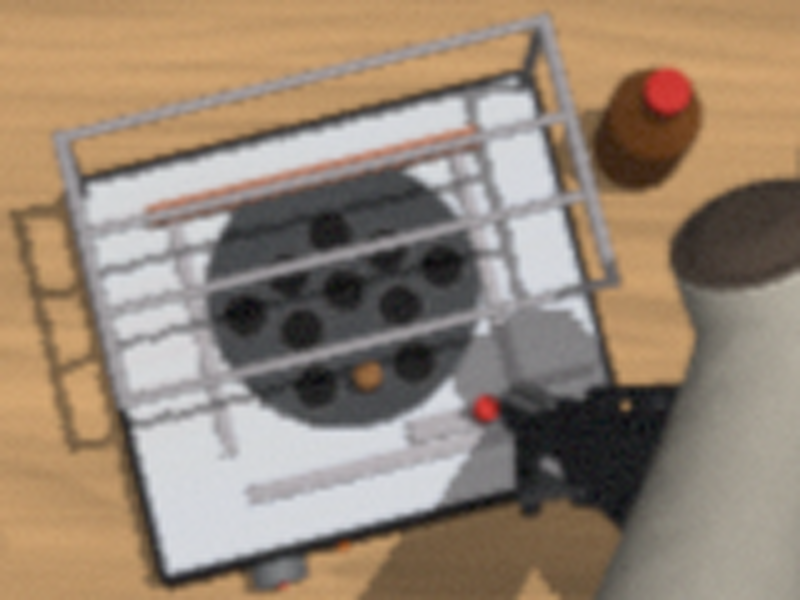

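```bash
python3 -m handwheel '[{"travel":[-0.002,0.006,-0.002],"rot":[0,0,0]},{"travel":[-0.002,0.006,-0.002],"rot":[0,0,0]},{"travel":[-0.002,0.006,-0.002],"rot":[0,0,0]},{"travel":[-0.001,0.005,-0.001],"rot":[0,0,0]},{"travel":[-0.001,0.003,0],"rot":[0,0,0]}]' 0
python3 - <<'E'
from fit import *
go2((-73,-54,78))
P=manip.camera("top");cv2.imwrite("pics/t16.png",cv2.resize(P["frame"][165:285,245:405,::-1],(800,600),interpolation=2))
f=lambda X:((proj(P,G2W(g,X))-[245,165])*5).round()
print([f((-72.5,-102+b,94)) for b in(3,39,52,60)])
E
```

```text
time: 12.25
eef_pos: [536.7, -88.7, 77.7]
ee_rot: [155.2, 34.9, -163.5]
contact_force: [-2.5, -13.4, 5.5]
opening: 0.1
tcp_g [-70.5 -56.6  77.7] travel [-0.0031  0.0018  0.0003] rot [ 0.023  0.023 -0.004] F [ -2.5 -13.4   5.5] M [-2.7  0.7 -0.9] t 12.25 q [-19.9  25.7 -14.3 -54.4 -52.6 -10. ]
[array([552., 389.]), array([491., 404.]), array([468., 410.]), array([455., 413.])]
```

View pics/t16.png

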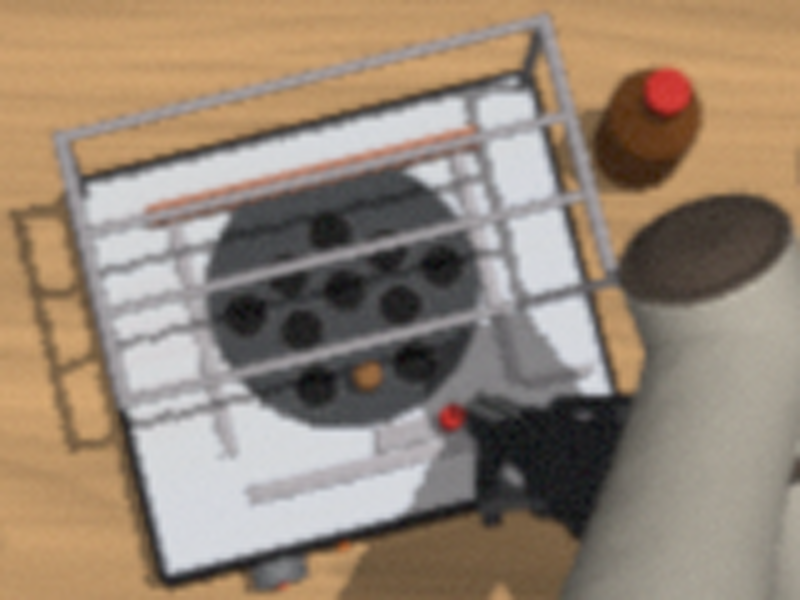

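```bash
python3 -m handwheel '[{"travel":[0,0,0],"rot":[0,0,0]},{"travel":[0.002,-0.008,0.001],"rot":[0,0,0]},{"travel":[0.003,-0.012,0.002],"rot":[0,0,0]},{"travel":[-0.02,-0.012,0.01],"rot":[0,0,0]},{"travel":[-0.02,-0.005,0.025],"rot":[0,0,0]},{"travel":[-0.02,-0.005,0.025],"rot":[0,0,0]},{"travel":[-0.01,-0.02,0.02],"rot":[0,0,0]},{"travel":[0,0,0],"rot":[0,0,0]}]' 0
python3 - <<'E'
from fit import *
go2((-73,-54,78))
P=manip.camera("top");cv2.imwrite("pics/t17.png",cv2.resize(P["frame"][165:285,245:405,::-1],(800,600),interpolation=2));cv2.imwrite("pics/t17f.png",P["frame"][:,:,::-1])
P=manip.camera("side");cv2.imwrite("pics/s17.png",cv2.resize(P["frame"][150:330,250:490,::-1],(800,600),interpolation=2))
P=manip.camera("wrist");cv2.imwrite("pics/w17.png",P["frame"][:,:,::-1])
E
```

```text
time: 12.97
eef_pos: [467.7, -153.9, 159.8]
ee_rot: [154.7, 34.4, -163.6]
contact_force: [0.5, 0.6, -0.0]
opening: -0.2
tcp_g [-154.2 -101.3  159.8] travel [ 0.0659  0.0669 -0.0818] rot [ 0.019  0.012 -0.007] F [ 0.5  0.6 -0. ] M [-1.2  0.7 -0.1] t 12.97 q [-28.7  17.1 -14.  -47.5 -64.2 -13.3]
```

View pics/t17.png

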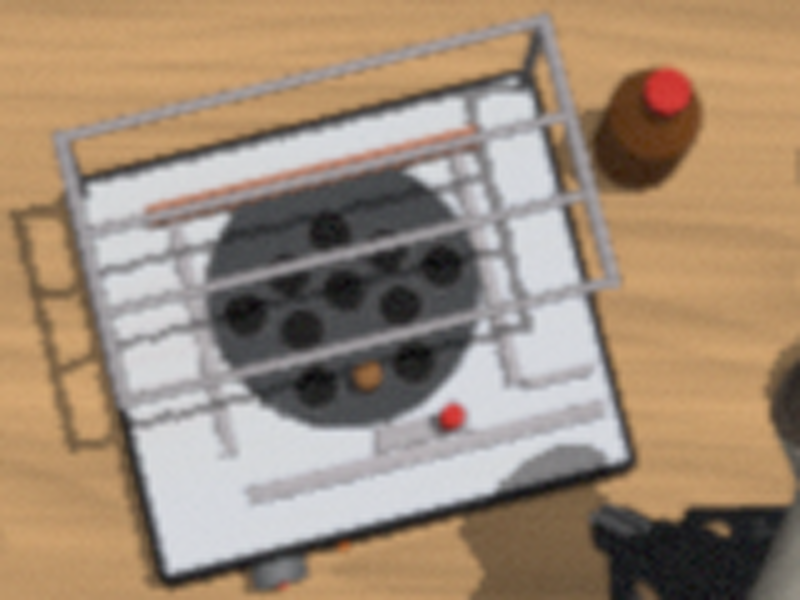

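View pics/s17.png

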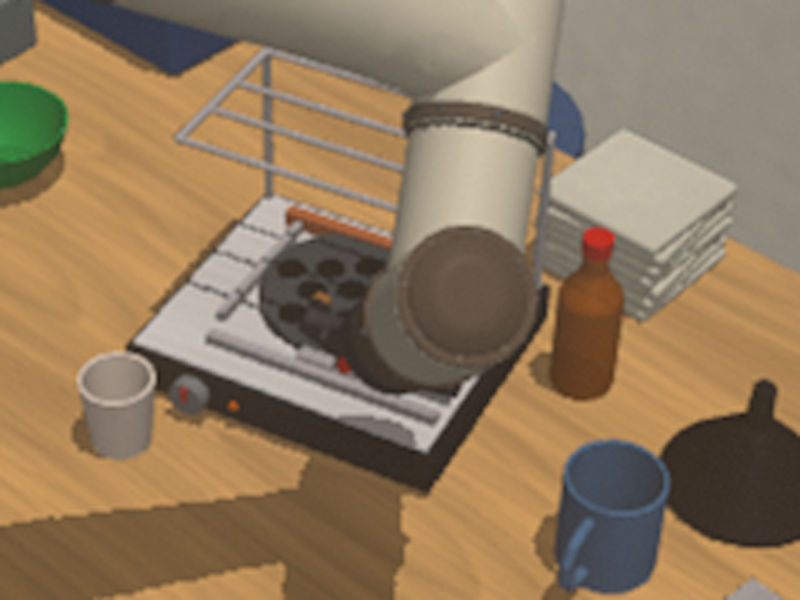

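View pics/w17.png

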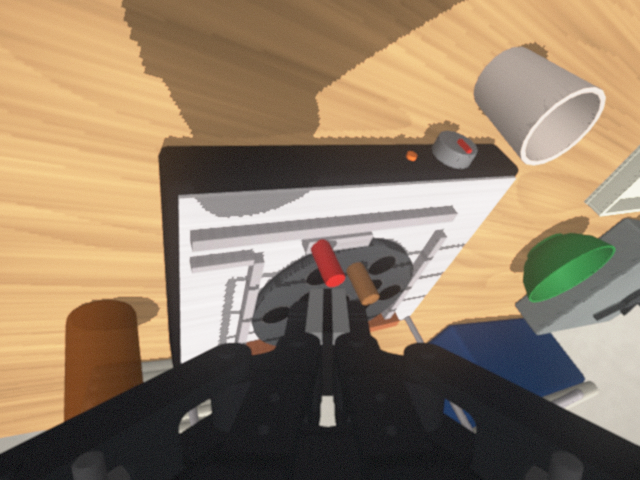

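View pics/t17f.png

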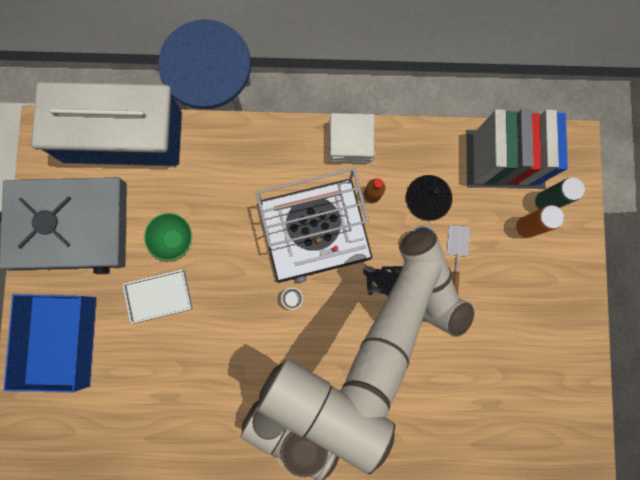

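```bash
python3 -m handwheel '[{"travel":[-0.01,0,0.03],"rot":[0,0,0]},{"travel":[-0.005,0,0.04],"rot":[0,0,0]},{"travel":[-0.005,0.015,0.035],"rot":[0,0,0]},{"travel":[0,0.035,0.02],"rot":[0,0,0]},{"travel":[0,0.04,0],"rot":[0,0,0]},{"travel":[0,0.04,0],"rot":[0,0,0]},{"travel":[0,0.04,0],"rot":[0,0,0]},{"travel":[0,0.04,0],"rot":[0,0,0]}]' 0
python3 - <<'E'
from fit import *
go2((-73,-54,78))
P=manip.camera("side");cv2.imwrite("pics/s18.png",cv2.resize(P["frame"][180:300,280:440,::-1],(800,600),interpolation=2))
f=lambda X:((proj(P,G2W(g,X))-[280,180])*5).round()
print("home knob",f((-38,0,96)),"bolt60",f((-72.5,-42,94)),"bolt52",f((-72.5,-50,94)),"flat ends",f((81,48,62)),f((81,-48,62)),"flat at 78",f((78,48,62)),f((78,-48,62)),f((-41,0,96)))
P=manip.camera("wrist");cv2.imwrite("pics/w18.png",P["frame"][:,:,::-1])
E
```

```text
time: 13.78
eef_pos: [448.4, 65.6, 275.2]
ee_rot: [152.7, 33.3, -165.3]
contact_force: [1.0, 0.1, -0.4]
opening: 0.1
tcp_g [-115.3  115.6  275.2] travel [ 0.0852 -0.1526 -0.1972] rot [-0.004 -0.015  0.002] F [ 1.   0.1 -0.4] M [-1.1  0.6 -0.1] t 13.78 q [  2.4  -3.3 -20.5 -42.7 -54.5 -49.4]
home knob [329. 295.] bolt60 [367. 358.] bolt52 [380. 362.] flat ends [353. 199.] [498. 248.] flat at 78 [350. 202.] [496. 251.] [327. 298.]
```

View pics/s18.png

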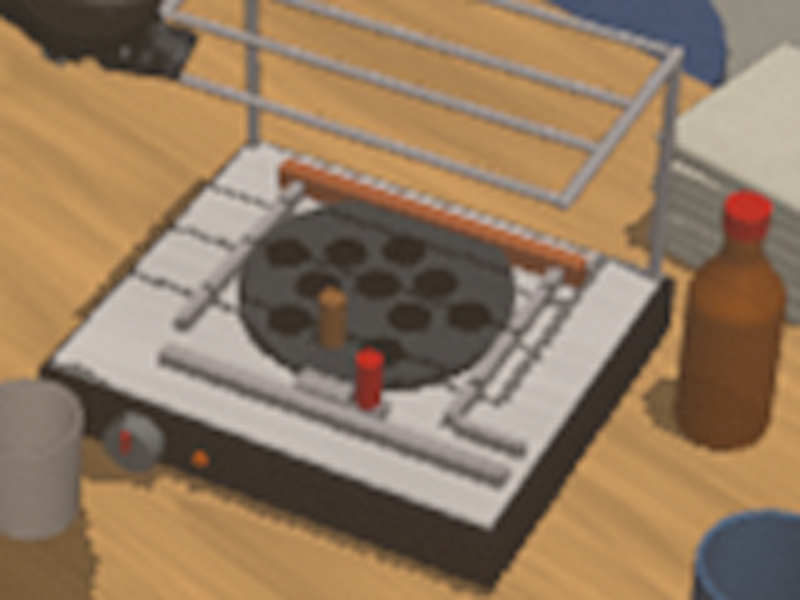

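View pics/w18.png

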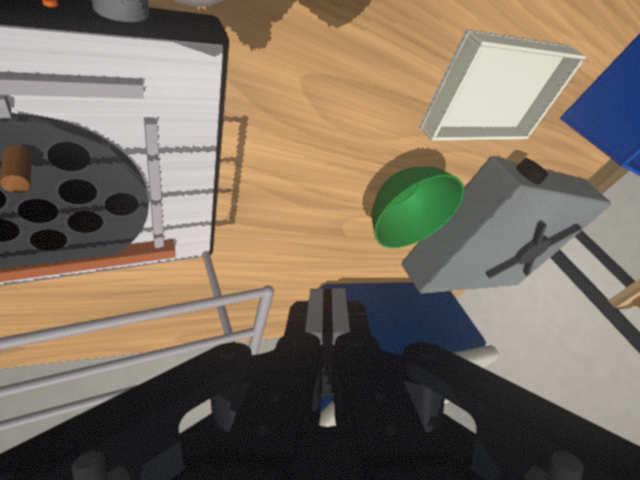

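```bash
python3 -m handwheel '[{"travel":[0,0,0],"rot":[0,0,0]},{"travel":[0,0,0],"rot":[0,0,0]}]'; python3 -c "
from plant import manip
print(manip.read_state()['contact_force'],manip.sign_off())"
```

```text
time: 14.05
eef_pos: [445.2, 74.5, 273.3]
ee_rot: [152.5, 33.1, -164.1]
contact_force: [0.4, -0.5, -0.0]
opening: -0.0
the job is handed in; nothing more can be done
[ 0.43179499 -0.53161996 -0.0283865 ] None
```

The griddle is set, and I handed the job in at about 14 s of the 54 s. No verdict was reported. With the closed fingertips on the knob I turned the plate until its flat faced the bar. I then pushed it forward until it stopped at the bar (about 13 N on the tool). Finally I slid the bolt to its end stop, again at about 14 N.

**Plate:** the last side picture shows no gap between the flat and the copper bar. The rows of pits run parallel to the bar to within about 1°. I read that and the position from pictures only, good to 1–2 mm. During the push I first thought the plate had stopped a few millimetres short. Comparing with the first picture gave the full 17 mm of travel, because the plate had already crept about 5 mm forward while turning.

**Bolt:** the handle sits where my fit puts it at 59–60 mm shut, within about a pixel.

**Surroundings:** the rack and the things near the griddle look unmoved in the last top and side pictures. In the last full top picture the arm hid most of the mug, but the side picture taken just before shows it standing. The force sensor on the tool showed no sign of the rack being touched, though it would not register contact farther up the arm. The arm ended clear of everything, reading under 1 N.

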